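# Copper tartlet ring from the hook rack onto its tray plug

## Robot

A 6-joint arm with a two-finger parallel gripper is mounted at the origin on the work surface. World frame = base frame: x ahead of the robot, y to its left, z up, the work surface at z = 0. Lengths are in m, angles in rad, forces in N, time in s.
With the tool pointing down it reaches from about 0.35 to 0.775 m from the base axis. Payload 7.3 kg.
Tool frame: the origin (TCP) lies at the very end of the fingers, on their centre line; the grasp point (between the pads) lies 19 mm behind it; z points along the fingers, x is the direction in which the jaws open and shut, and the axes are right-handed (so a half turn about z gives the same grasp; the last joint's range is limited). The gripper opens to 92 mm and grips with 3 to 60 N. Pads are 19 mm wide; open, the fingers measure 130 mm over their backs; the gripper's body (75 mm by 190 mm) begins 47 mm behind the grasp point.
Start: joints at [1.11, 0.342, 1.524, -0, 1.275, -0.146], TCP at [0.163, 0.499, 0.227] pointing down, gripper open.
Joint ranges: [-2.53, 2.53], [-0.77, 2.02], [0.04, 2.7], [-1, 4.14], [0.28, 2.66], [-3.11, 3.11]. Speed limits (rad/s): [2.57, 2.57, 3.14, 3.14, 3.14, 3.14].

## Interface

Orientations are given as [roll, pitch, yaw] about the fixed x, y, z axes, in that order (R = Rz(yaw) Ry(pitch) Rx(roll)).
In Python, from cell import robot, read_camera, nets gives the robot as it stands. The module is installed in compiled form; this text tells all that it offers.
- The arm moves only by the tool carry_out, never from a script. Its arguments are lists of equal length, an entry for each row: "translation": the shift along the tool's x, y, z in m, a list of three; "turn": the turn, a rotation vector about the tool's x, y, z in rad, a list of three; "gripper": the gripper's target within -1 to 1 (shut at 1, half-way at 0, fully open at -1). A call has 1 to 10 rows; each row shifts and turns the commanded pose from where the row before left it, along the tool's axes as they then stand; what a row does not reach is not made up. A row lasts 1/10 s, in which the tool goes at most 50 mm and 8.59 degrees, less where a joint would pass 70% of its speed; a pose out of reach is approached as far as the arm can. A call with a gripper value outside its range is refused whole. The fingers move at their own pace and stop on an object; "squeeze" is the grip in N (left out, the last holds). Time passes only in rows, so rows that do not move let the fingers close. It gives the time, the measured TCP pose, the force and the opening at its end, in the units of the state.
- robot.observe(): the state, without advancing time (a new reading comes with each control period).
- read_camera(name): name is "scene" or "top" or "wrist"; returns a dict with "img" (420x560x3 uint8, red, green, blue), "fx", "fy", "cx", "cy" (pixels), "world_from_camera" (4x4, takes a point from camera to world coordinates). Camera axes: x right, y down, z forward; pixel columns grow to the right and rows downward; lengths in m; the calibration is good to about 2 mm. A picture is of the moment at which its call begins. There is no depth.
- robot.hand_in(): hands the job in, once; it reports no verdict.
Trained networks look in a picture, given as the dict that the camera call returned (one of the last four; its "shot" number tells which), for a name from the list of things; names that differ only in an ending like _2 or _b are one class to them, and where a whole thing is asked for, a point or a joint stands for the part that bears it (a point fixed in the world has none). Each returns a list of dicts, best first, with "score" (0 to 1); they miss things now and then, are a little off and sometimes report something else, mostly with a low value. They report only what shows in the picture. A call takes as long as a camera call. They do not tell look-alikes from the thing itself.
- nets.regions_of(picture, name): "region" (420x560 bool, what is visible of it) and "pixel" ([column, row] in pixels, amid what is visible of it).
- nets.tip_of(picture, name): "pixel" ([column, row] in pixels: a listed point, or the origin of a listed thing).
The state is a dict: "time": time; "qpos": joint angles; "qvel": joint speeds; "joint_efforts": joint torques, N m; "tool_pos": TCP position; "tool_rot": TCP orientation; "contact_force": force on the tool from outside, world axes, zero at the start; "torque": the same for the moment, N m; "opening": finger opening in m.
Only numpy, scipy, OpenCV 4.12 (cv2) and the standard library are available. Lean on these libraries where they do the work, as an engineer would, in place of code of your own. Each camera call takes 0.05 s, during which the arm holds its last target. There are 200 camera calls.

## Task

Take the copper tartlet ring up and off its hook on the rack, lay it down flat on the wooden board with its blue edge up and let go of it, without dropping it. Then take it again from above and seat it on the tray around the empty plug, still blue edge up and lying flush on the tray, beside its mate. Leave the other rings and everything else as they are.

Things in the scene. Friction and masses are not known exactly. Their poses are not given: they have to be found in the camera images.
- tart_ring: Copper ring, a straight tube 24 mm long, 56 mm outside, 48 mm inside diameter (12 slight flats outside), about 70 g, a 7 mm blue band round one edge. Origin: centre of the plain edge's plane; z runs along its axis, plain edge to blue edge. It hangs on any one of the hooks, axis along the hook, blue edge towards the rack's bar (z = rack +x); the hook touches the inside of its upper wall.
- tart_ring_mid (a point): The middle of the copper ring, on its axis, 12 mm from either edge.
- rack: Fixed rack. Origin on the bench under the middle of its bar: along y, 360 mm long, 12 mm square, axis at z = 160 mm, posts at y = +-174 mm. Three hooks of 8 mm rod leave it to -x at y = -110, 0, 110 mm, level at z = 160 mm to x = -56 mm, then turned up to a tip at x = -66, z = 177 mm (nothing is higher). Rings hang with axis at z = 140, middle near x = -35 mm.
- board: Light wooden pastry board, fixed, 200 mm (x) by 220 mm (y), top 18 mm above its origin, which is under its centre. It may stand on either side of the robot, the tray on the other. A foil cup stands on it near x = 60, y = 66 mm (board frame); the rest is free.
- tray: Dark flat perforated tray, fixed, 170 mm (x) by 260 mm (y), top 12 mm above its origin, which is under its centre. Two aluminium plugs stand on it, at x = 0, y = 65 mm (empty) and y = -65 mm (mate ring seated on it): 45.6 mm in diameter, 10 mm high, top edge bevelled 2 mm; a ring goes over with 1.2 mm of play all round and rests on the tray.
- plug (a point): Centre of the top of the empty plug, 10 mm above the tray's top and 22 mm above the tray's origin; its axes are the tray's.
- ring_steel: Bare steel ring without a band. Hangs on one of the rack's three hooks like the copper ring (same size and same axes) and is to stay there.
- ring_black: Black ring without a band. Hangs on one of the rack's three hooks like the copper ring (same size and same axes) and is to stay there.
- ring_mate: Copper ring with a blue edge, equal to the first, already seated on the tray's other plug, blue edge up. Origin: centre of its lower, plain edge. To stay there.
- foil_cup: Round aluminium foil cup, 68 mm across the mouth, 22 mm high, standing loose on the board; origin under its centre. To be left alone.
- foil_cup2: An equal foil cup standing loose on the bench at the left. To be left alone.
- scraper: Steel dough scraper with a wooden grip, 100 by 130 mm, 18 mm high, lying on the bench at the left; origin under the blade's middle. To be left alone.
- jam_jar: Amber glass jar with a red lid, 68 mm diameter, 100 mm high, on the bench at the right; origin under its centre. To be left alone.
Mind the look-alikes: they are no part of the job. What is shaped like the tart_ring but green or turquoise is not meant.

How it is judged:
On the way, in this order (a step that is already met when the one before it is completed fails the run):
1. the copper ring has been carried off its hook in the fingers, still at hook height (its middle clear of the hooks' tips and over 90 mm above the rack's foot) (x of tart_ring_mid in the frame of rack below -0.083 m and z of tart_ring_mid in the frame of rack above 0.09 m and contact force between tart_ring and the fingers above 0.3 N), for 0.05 s.
2. the copper ring lies flat and still on the wooden board, blue edge up, and the fingers have let go of it (x of tart_ring in the frame of board between -0.1 and 0.1 m and y of tart_ring in the frame of board between -0.11 and 0.11 m and z of tart_ring in the frame of board between 0.014 and 0.022 m and angle between tart_ring's own z axis and vertical below 0.1 rad and contact force between tart_ring and the fingers below 0.05 N and linear speed of tart_ring below 0.02 m/s and angular speed of tart_ring below 0.3 rad/s), for 0.2 s.
At the end, for the whole second after the job is handed in: The copper ring lies around the empty plug (axis within 3 mm of the plug's), its plain edge flush on the tray (within 2.5 mm), blue edge up and level (within 0.06 rad), at rest and let go of (horizontal distance between tart_ring and plug below 0.003 m and z of tart_ring in the frame of tray between 0.009 and 0.0145 m and angle between tart_ring's own z axis and vertical below 0.06 rad and contact force between tart_ring and the fingers below 0.05 N and linear speed of tart_ring below 0.02 m/s and angular speed of tart_ring below 0.3 rad/s); the robot touches nothing.
It fails at once if the copper ring is dropped (falls free at more than 0.75 m/s) (contact force between tart_ring and the fingers below 0.02 N and linear speed of tart_ring above 0.75 m/s).
It fails at once if another ring is moved more than 15 mm (distance of any of ring_steel, ring_black, ring_mate from where it was at the start of the episode above 0.015 m).
It fails at once if a foil cup, the scraper or the jar is moved more than 25 mm (distance of any of foil_cup, foil_cup2, scraper, jam_jar from where it was at the start of the episode above 0.025 m).
It also fails if it takes over 54 s, if anything falls off the work surface, if the arm or the gripper's body presses on something with over 40 N, if the wrist force passes 120 N, or if a joint passes its speed limit or range.

## Working session

There is one attempt and no reset: what is moved stays moved. The work goes in short steps, Python scripts to look and compute and a tool call to move; the robot and the scene stay as the last step left them, time stands still between calls to the robot, and variables do not carry over. Pictures are saved under pics/ and viewed, about 8 in all and at most 12, crops included, and the job is handed in when it is done.

Besides the shell and the picture viewer there is one more tool, called after "Request:" in YAML: its name, and indented under it one key for each argument. carry_out: Moves the arm, as the interface text tells. Its arguments: {"type":"object","properties":{"translation":{"type":"array","items":{"type":"array","items":{"type":"number"}}},"turn":{"type":"array","items":{"type":"array","items":{"type":"number"}}},"gripper":{"type":"array","items":{"type":"number"}},"squeeze":{"type":"number"}},"required":["translation","turn","gripper"]}

```bash
mkdir -p pics; cat > h.py <<'E'
import numpy as np, cv2
from cell import robot, read_camera, nets
from scipy.spatial.transform import Rotation as Ro
def save(p,n): cv2.imwrite(f'pics/{n}.png',p['img'][:,:,::-1])
def ray(p,px):
    T=np.array(p['world_from_camera']); d=np.array([(px[0]-p['cx'])/p['fx'],(px[1]-p['cy'])/p['fy'],1.])
    return T[:3,3],T[:3,:3]@d
def atz(p,px,z):
    o,d=ray(p,px); return o+d*(z-o[2])/d[2]
def proj(p,X):
    T=np.array(p['world_from_camera']); c=(np.atleast_2d(X)-T[:3,3])@T[:3,:3]
    return np.c_[p['fx']*c[:,0]/c[:,2]+p['cx'],p['fy']*c[:,1]/c[:,2]+p['cy']]
E
python3 - <<'E'
from h import *
s=robot.observe(); print({k:np.round(v,3) for k,v in s.items()})
P={n:read_camera(n) for n in('scene','top')}
for n,p in P.items():
    save(p,n+'0'); print(n,p['fx'],np.round(p['world_from_camera'],3).tolist())
    for o in ['tart_ring','tart_ring_mid','rack','board','tray','plug','ring_steel','ring_black','ring_mate','foil_cup','jam_jar','scraper']:
        print(o,[(np.round(r['pixel']).tolist(),round(r['score'],2)) for r in nets.tip_of(p,o)][:4])
cv2.imwrite('pics/both.png',np.vstack([P[n]['img'][:,:,::-1] for n in P])[:, :] if 0 else P['scene']['img'][:,:,::-1])
E
```

```text
{'time': np.float64(0.0), 'qpos': array([ 1.11 ,  0.343,  1.525, -0.   ,  1.275, -0.146]), 'qvel': array([-0.   , -0.   , -0.   , -0.001,  0.   , -0.001]), 'joint_efforts': array([-1.0000e-03, -4.3125e+01, -2.4422e+01,  7.2000e-02,  5.6000e-02,
       -0.0000e+00]), 'tool_pos': array([0.162, 0.499, 0.226]), 'tool_rot': array([-3.141e+00,  2.000e-03,  1.256e+00]), 'contact_force': array([-0.296, -0.875, -0.641]), 'torque': array([ 0.034, -0.022,  0.016]), 'opening': np.float64(0.092)}
scene 505.50166735605114 [[-0.093, 0.847, -0.523, 1.291], [0.996, 0.075, -0.056, 0.108], [-0.008, -0.526, -0.85, 1.286], [0.0, 0.0, 0.0, 1.0]]
tart_ring [([335.0, 286.0], 0.84), ([333.0, 246.0], 0.7), ([284.0, 231.0], 0.51), ([267.0, 216.0], 0.5)]
tart_ring_mid [([329.0, 243.0], 0.79), ([282.0, 235.0], 0.69), ([333.0, 286.0], 0.69), ([262.0, 216.0], 0.53)]
rack [([327.0, 204.0], 0.69)]
board [([329.0, 204.0], 0.66)]
tray [([198.0, 185.0], 0.79)]
plug [([217.0, 178.0], 0.77), ([282.0, 232.0], 0.48)]
ring_steel [([244.0, 218.0], 0.75)]
ring_black [([204.0, 206.0], 0.51), ([280.0, 235.0], 0.46)]
ring_mate [
[... 229 characters left out ...]
0, -0.029, -0.008, 0.027], [0.012, -0.113, -0.994, 1.749], [0.0, 0.0, 0.0, 1.0]]
tart_ring [([226.0, 196.0], 0.69), ([225.0, 163.0], 0.66), ([279.0, 219.0], 0.46), ([266.0, 188.0], 0.43)]
tart_ring_mid [([229.0, 169.0], 0.61), ([286.0, 222.0], 0.59), ([231.0, 191.0], 0.58), ([263.0, 183.0], 0.53)]
rack []
board [([231.0, 242.0], 0.57)]
tray [([339.0, 254.0], 0.95)]
plug [([324.0, 257.0], 0.57), ([339.0, 252.0], 0.17)]
ring_steel [([297.0, 194.0], 0.63)]
ring_black [([324.0, 205.0], 0.66)]
ring_mate [([358.0, 252.0], 0.48)]
foil_cup [([214.0, 226.0], 0.72), ([146.0, 212.0], 0.59), ([338.0, 252.0], 0.23)]
jam_jar [([403.0, 231.0], 0.59), ([265.0, 188.0], 0.52)]
scraper [([139.0, 255.0], 0.92)]
```

```bash
python3 - <<'E'
import cv2,numpy as np
s=cv2.imread('pics/scene0.png')[130:330,90:490];t=cv2.imread('pics/top0.png')[130:290,110:430]
cv2.imwrite('pics/a.png',cv2.resize(s,None,fx=2,fy=2,interpolation=3))
cv2.imwrite('pics/b.png',cv2.resize(t,None,fx=2.5,fy=2.5,interpolation=3))
E
```

```text
(no output)
```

View pics/a.png

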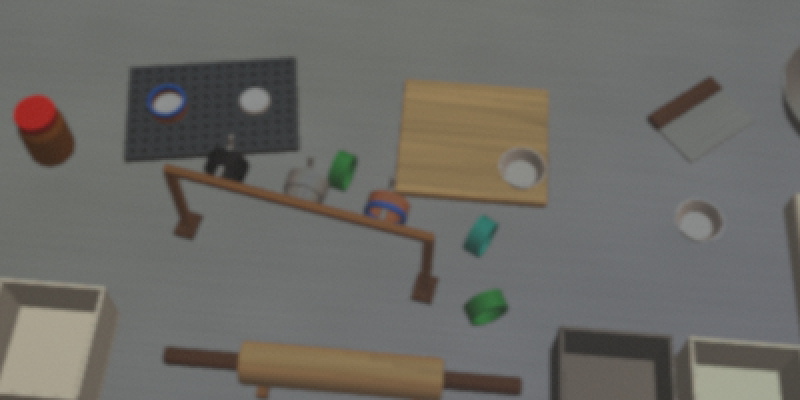

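View pics/b.png

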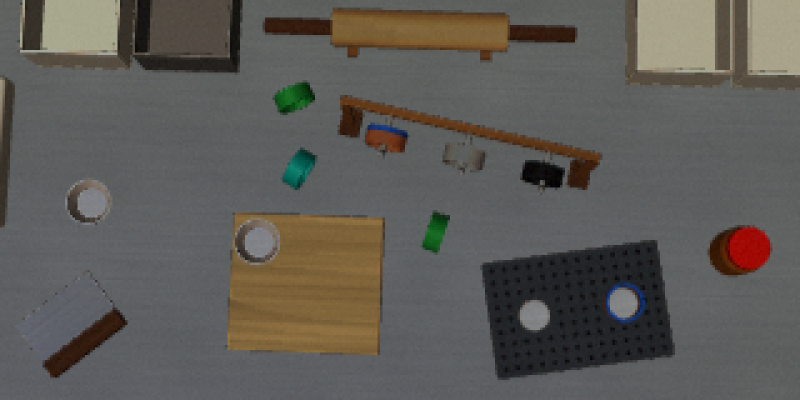

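The top view (crop /2.5 + [110,130]) shows three rings hanging on the rack, plus loose ones:
- Copper ring with blue band at full pixel (264,185).
- Steel ring at (297,193) and black ring at (327,200).
- Green and turquoise loose rings at (228,169), (230,197) and (284,223).
- The mate seated on the tray at (360,251).

The only hanging copper ring with a blue edge is the one on the left hook (rack y=+110). The empty plug is at (324,256).

```bash
python3 - <<'E'
from h import *
from scipy.optimize import least_squares
T=read_camera('top');S=read_camera('scene')
t=lambda u,v:np.array([110+u/2.5,130+v/2.5]); s=lambda u,v:np.array([90+u/2,130+v/2])
def fit(loc,obs,x0):
    def f(q):
        X=(Ro.from_euler('z',q[2]).as_matrix()@np.array(loc).T).T+[q[0],q[1],0]
        return np.concatenate([(proj(c,X[i])[0]-px) for c,i,px in obs])
    r=least_squares(f,x0,loss='soft_l1'); return r.x, np.abs(r.fun).round(1)
# rack bar ends (mid of top face), +y end is left
print('rack',*fit([[0,.18,.166],[0,-.18,.166],[-.066,.11,.177],[-.066,0,.177],[-.066,-.11,.177]],
 [(T,0,t(343,100)),(T,1,t(600,155)),(S,0,s(433,236)),(S,1,s(166,169)),(T,2,t(383,152)),(T,3,t(462,170)),(T,4,t(542,188)),(S,2,s(393,182)),(S,3,s(310,160)),(S,4,s(231,138))],[.7,0,-.2]))
b=[[.1,.11,.018],[.1,-.11,.018],[-.1,-.11,.018],[-.1,.11,.018]]
print('board',*fit(b,[(T,i,t(*p)) for i,p in enumerate([(234,213),(383,218),(379,353),(228,348)])]+[(S,i,s(*p)) for i,p in enumerate([(547,203),(397,191),(404,80),(548,90)])],[.5,.1,0]))
b=[[.085,.13,.012],[.085,-.13,.012],[-.085,-.13,.012],[-.085,.13,.012],[0,.065,.022],[0,-.065,.036]]
print('tray',*fit(b,[(T,i,t(*p)) for i,p in enumerate([(483,263),(655,240),(673,354),(498,379),(534.5,315),(624,302)])]+[(S,i,s(*p)) for i,p in enumerate([(298,152),(125,160),(131,68),(294,58),(255,98),(168,98)])],[.45,-.2,0.1]))
E
```

```text
rack [ 0.69466859 -0.05251275 -0.18949842] [1.1 1.8 0.1 1.  0.1 1.1 2.2 0.  1.2 0.1 0.7 0.1 0.6 0.2 0.2 3.2 0.  2.4
 0.8 1.4]
board [4.83683256e-01 1.75152653e-01 1.71827571e-05] [0.6 1.  0.1 1.2 0.2 0.3 0.7 0.  0.2 0.1 1.9 0.2 0.1 1.2 0.2 1.1]
tray [ 0.45610122 -0.22182612  0.1625795 ] [1.1 0.4 0.  0.6 0.2 0.1 0.5 0.4 0.5 0.6 0.2 0.4 0.6 2.5 1.1 1.  0.8 1.5
 0.9 1.5 0.5 0.3 0.8 0.3]
```

```bash
cat >> h.py <<'E'
from scipy.linalg import logm,expm
def plan(p,R,n=None):
    """rows from the measured pose to TCP p, rotation R: n equal rows"""
    s=robot.observe(); A=np.eye(4);A[:3,:3]=Ro.from_euler('xyz',s['tool_rot']).as_matrix();A[:3,3]=s['tool_pos']
    B=np.eye(4);B[:3,:3]=R;B[:3,3]=p
    M=np.linalg.inv(A)@B; rv=Ro.from_matrix(M[:3,:3]).as_rotvec()
    print('total shift',M[:3,3].round(4),'turn',rv.round(4))
    n=n or int(max(np.ceil(np.linalg.norm(M[:3,3])/.04),np.ceil(np.linalg.norm(rv)/.12),1))
    L=np.real(logm(M))/n; D=expm(L)
    print(n,'rows of',D[:3,3].round(4).tolist(),Ro.from_matrix(D[:3,:3]).as_rotvec().round(4).tolist())
def Rt(yaw,tilt):
    """jaw axis at yaw (x), tool z tilted from down by `tilt` about the jaw axis (in tool frame, + = turn about tool x)"""
    return (Ro.from_euler('xyz',[np.pi,0,yaw])*Ro.from_rotvec([tilt,0,0])).as_matrix()
RK=np.array([.6947,-.0525,-.1895]); BD=np.array([.4837,.1752,0]); TR=np.array([.4561,-.2218,.1626])
def W(f,x,y,z):
    c,s=np.cos(f[2]),np.sin(f[2]); return np.array([f[0]+c*x-s*y,f[1]+s*x+c*y,z])
E
python3 - <<'E'
from h import *
c=W(RK,-.036,.11,.140); print(c)
for t in(.3,-.3): print(t,Rt(np.pi/2+RK[2],t)[:,2])
R=Rt(np.pi/2+RK[2],0)
plan(c+[0,0,.11]-np.array([.0,0,0]),R)
E
```

```text
[0.68006492 0.06231208 0.14      ]
0.3 [-0.29022996  0.05566651 -0.95533649]
-0.3 [ 0.29022996 -0.05566651 -0.95533649]
total shift [-0.2552  0.6274 -0.0233] turn [ 0.000e+00 -1.000e-04 -1.253e-01]
17 rows of [-0.0172, 0.036, -0.0014] [0.0, -0.0, -0.0074]
```

Request:
carry_out:
  translation:
    - [-0.0172, 0.036, -0.0014]
    - [-0.0172, 0.036, -0.0014]
    - [-0.0172, 0.036, -0.0014]
    - [-0.0172, 0.036, -0.0014]
    - [-0.0172, 0.036, -0.0014]
    - [-0.0172, 0.036, -0.0014]
    - [-0.0172, 0.036, -0.0014]
    - [-0.0172, 0.036, -0.0014]
    - [-0.0172, 0.036, -0.0014]
    - [-0.0172, 0.036, -0.0014]
  turn:
    - [0, 0, -0.0074]
    - [0, 0, -0.0074]
    - [0, 0, -0.0074]
    - [0, 0, -0.0074]
    - [0, 0, -0.0074]
    - [0, 0, -0.0074]
    - [0, 0, -0.0074]
    - [0, 0, -0.0074]
    - [0, 0, -0.0074]
    - [0, 0, -0.0074]
  gripper: [-1, -1, -1, -1, -1, -1, -1, -1, -1, -1]

```text
time: 2.4
tool_pos: [0.4616, 0.2328, 0.2409]
tool_rot: [3.141, -0.0, 1.33]
contact_force: [-1.0, 1.1, -0.0]
opening: 0.092
```

Request:
carry_out:
  translation:
    - [-0.0172, 0.036, -0.0014]
    - [-0.0172, 0.036, -0.0014]
    - [-0.0172, 0.036, -0.0014]
    - [-0.0172, 0.036, -0.0014]
    - [0, 0, 0]
  turn:
    - [0, 0, -0.0074]
    - [0, 0, -0.0074]
    - [0, 0, -0.0074]
    - [0, 0, -0.0074]
    - [0, 0, 0]
  gripper: [-1, -1, -1, -1, -1]

```text
time: 2.9
tool_pos: [0.5881, 0.1307, 0.2455]
tool_rot: [3.14, 0.001, 1.355]
contact_force: [0.3, 0.8, -0.5]
opening: 0.0918
```

```bash
python3 - <<'E'
from h import *
s=robot.observe(); print(s['tool_pos'].round(3),s['tool_rot'].round(3),s['qpos'].round(2))
p=read_camera('wrist'); print(p['fx'],np.round(p['world_from_camera'],3).tolist())
im=p['img'][:,:,::-1].copy()
for X,c in [((-.036,.11,.14),(0,0,255)),((-.066,.11,.177),(0,255,0)),((0,.11,.166),(255,0,0)),((0,0,.166),(255,0,0)),((-.066,0,.177),(0,255,0)),((0,.18,.166),(255,0,0))]:
    u=proj(p,W(RK,*X))[0]; print(X,u.round()); cv2.drawMarker(im,tuple(int(v) for v in u),c,0,14,1)
cv2.imwrite('pics/c.png',im)
E
```

```text
[0.588 0.131 0.246] [3.140e+00 1.000e-03 1.355e+00] [ 0.09  0.47  1.27 -0.    1.4  -1.26]
308.8488372375622 [[0.214, 0.941, 0.261, 0.518], [0.977, -0.207, -0.058, 0.147], [-0.0, 0.267, -0.964, 0.403], [0.0, 0.0, 0.0, 1.0]]
(-0.036, 0.11, 0.14) [229. 314.]
(-0.066, 0.11, 0.177) [220. 308.]
(0, 0.11, 0.166) [228. 365.]
(0, 0, 0.166) [109. 367.]
(-0.066, 0, 0.177) [ 89. 312.]
(0, 0.18, 0.166) [303. 363.]
```

View pics/c.png

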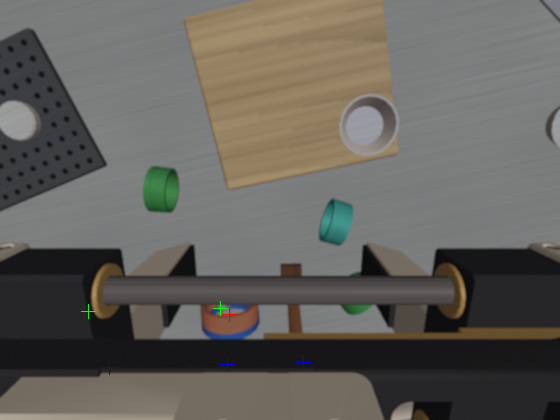

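```bash
python3 - <<'E'
from h import *
p=read_camera('wrist')
for X in [(-.006,.14,.166),(-.006,.14,.154),(-.023,.11,.168),(-.023,.082,.14),(-.023,.138,.14),(-.047,.082,.14),(-.047,.138,.14),(-.047,.11,.112),(0,.174,0),(-.066,.11,.177)]: print(X,proj(p,W(RK,*X))[0].round(1))
cv2.imwrite('pics/d.png',cv2.resize(p['img'][255:345,180:320,::-1],None,fx=5,fy=5,interpolation=3))
for tip in ('tart_ring_mid','tart_ring'): print(tip,[(r['pixel'],r['score']) for r in nets.tip_of(p,tip)][:3])
R=Rt(np.pi/2+RK[2],.3); c=W(RK,-.036,.11,.140)
plan(c+R[:,2]*(.014-.1),R)
E
```

```text
(-0.006, 0.14, 0.166) [258.2 360.8]
(-0.006, 0.14, 0.154) [259.  351.6]
(-0.023, 0.11, 0.168) [223.9 347.3]
(-0.023, 0.082, 0.14) [200.4 328.4]
(-0.023, 0.138, 0.14) [257.1 327.2]
(-0.047, 0.082, 0.14) [198.1 307. ]
(-0.047, 0.138, 0.14) [256.  305.7]
(-0.047, 0.11, 0.112) [231.2 291.4]
(0, 0.174, 0) [289.  279.7]
(-0.066, 0.11, 0.177) [218.4 311. ]
tart_ring_mid [([159.0, 189.1], 0.95), ([230.6, 313.2], 0.86), ([332.9, 227.2], 0.76)]
tart_ring [([170.2, 194.4], 0.9), ([341.0, 228.2], 0.76), ([359.9, 300.4], 0.68)]
total shift [-0.0505  0.1343  0.0239] turn [ 0.2991 -0.0034 -0.021 ]
4 rows of [-0.0129, 0.034, 0.0022] [0.0748, -0.0008, -0.0052]
```

View pics/d.png

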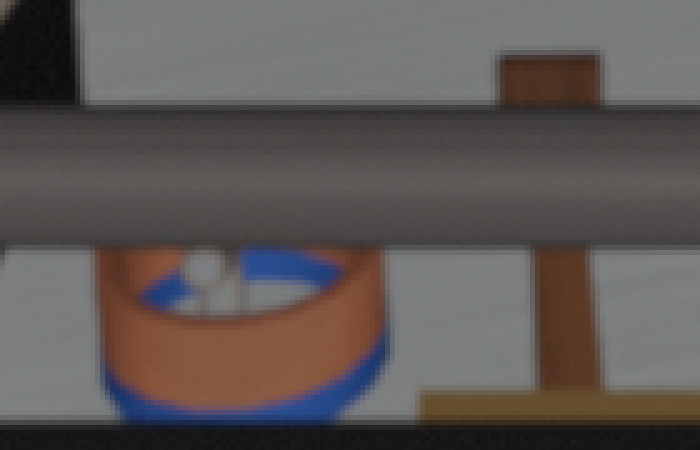

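The crop shows the copper ring with its blue band on the far side, hanging on the hook (hook tip near full (221,309)). It spans columns 199–257, within about 2–3 mm of the prediction. Moving to the tilted approach pose.

Request:
carry_out:
  translation:
    - [-0.0129, 0.0335, 0.0022]
    - [-0.0129, 0.0335, 0.0022]
    - [-0.0129, 0.0335, 0.0022]
    - [-0.0129, 0.0335, 0.0022]
    - [0, 0, 0]
    - [0, 0, 0]
  turn:
    - [0.075, -0.0008, -0.0052]
    - [0.075, -0.0008, -0.0052]
    - [0.075, -0.0008, -0.0052]
    - [0.075, -0.0008, -0.0052]
    - [0, 0, 0]
    - [0, 0, 0]
  gripper: [-1, -1, -1, -1, -1, -1]

```text
time: 3.7
tool_pos: [0.6998, 0.0609, 0.2209]
tool_rot: [-2.849, 0.001, 1.38]
contact_force: [-0.6, 1.0, 0.4]
opening: 0.0917
```

```bash
python3 - <<'E'
from h import *
s=robot.observe(); print(s['qpos'].round(2))
R=Rt(np.pi/2+RK[2],.3); c=W(RK,-.038,.111,.140)
plan(c+R[:,2]*.014,R)
p=read_camera('wrist'); print('predicted mid',proj(p,c)[0].round(), 'bar',proj(p,W(RK,-.006,.14,.166))[0].round())
cv2.imwrite('pics/e.png',p['img'][180:,:,::-1])
E
```

```text
[-0.04  0.93  0.52  0.05  1.98 -1.41]
total shift [-0.0013  0.0026  0.0977] turn [ 0.007   0.0004 -0.0014]
3 rows of [-0.0004, 0.0009, 0.0326] [0.0023, 0.0001, -0.0005]
predicted mid [276. 221.] bar [315. 265.]
```

View pics/e.png

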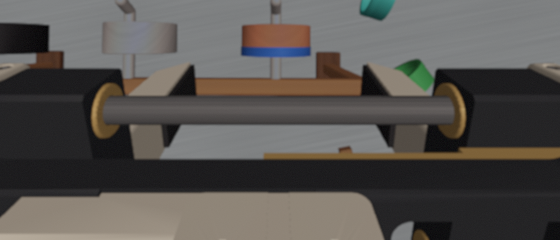

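```bash
python3 - <<'E'
from h import *
p=read_camera('wrist')
for X in [(-.05,.11,.168),(-.026,.11,.168),(-.006,.11,.166),(-.006,.11,.154),(-.066,.11,.177),(-.038,.083,.14),(-.038,.139,.14)]: print(X,proj(p,W(RK,*X))[0].round(1))
E
```

```text
(-0.05, 0.11, 0.168) [273.4 205.2]
(-0.026, 0.11, 0.168) [273.4 237.8]
(-0.006, 0.11, 0.166) [273.5 264.6]
(-0.006, 0.11, 0.154) [273.7 262.3]
(-0.066, 0.11, 0.177) [273.2 182.2]
(-0.038, 0.083, 0.14) [241.3 221.2]
(-0.038, 0.139, 0.14) [308.9 221.1]
```

The view shows the ring at columns 241–310, rows 205–237. That agrees with the prediction to about 1 px, so I'll descend.

Request:
carry_out:
  translation:
    - [0, 0.001, 0.025]
    - [-0.0005, 0.001, 0.025]
    - [-0.0005, 0.0005, 0.025]
    - [0, 0, 0.022]
    - [0, 0, 0]
  turn:
    - [0, 0, 0]
    - [0, 0, 0]
    - [0, 0, 0]
    - [0, 0, 0]
    - [0, 0, 0]
  gripper: [-1, -1, -1, -1, -1]

```text
time: 4.3
tool_pos: [0.6724, 0.0657, 0.1322]
tool_rot: [-2.852, 0.0, 1.382]
contact_force: [0.4, 0.1, 0.3]
opening: 0.0919
```

Request:
carry_out:
  translation:
    - [0, 0, 0]
    - [0, 0, 0]
    - [0, 0, 0]
    - [0, 0, 0]
    - [0, 0, 0]
    - [0, 0, 0]
  turn:
    - [0, 0, 0]
    - [0, 0, 0]
    - [0, 0, 0]
    - [0, 0, 0]
    - [0, 0, 0]
    - [0, 0, 0]
  gripper: [1, 1, 1, 1, 1, 1]
  squeeze: 20

```text
time: 4.9
tool_pos: [0.6752, 0.0639, 0.131]
tool_rot: [-2.854, 0.0, 1.38]
contact_force: [0.4, -0.4, 0.4]
opening: 0.0548
```

```bash
python3 - <<'E'
from h import *
s=robot.observe(); R=Ro.from_euler('xyz',s['tool_rot']).as_matrix(); print(s['opening'],s['qpos'].round(2),s['contact_force'])
ex=W(RK,1,0,0)-W(RK,0,0,0)
print('up24',(R.T@[0,0,.024]).round(4),'back90',(R.T@(-.09*ex)).round(4))
E
```

```text
0.05475908587049497 [-0.04  0.89  0.84  0.04  1.7  -1.42] [ 0.44069234 -0.37062725  0.43015254]
up24 [-0.     -0.0068 -0.023 ] back90 [-0.0002 -0.0863  0.0256]
```

Request:
carry_out:
  translation:
    - [0, -0.0023, -0.0077]
    - [0, -0.0023, -0.0077]
    - [0, -0.0022, -0.0076]
    - [0, 0, 0]
  turn:
    - [0, 0, 0]
    - [0, 0, 0]
    - [0, 0, 0]
    - [0, 0, 0]
  gripper: [1, 1, 1, 1]

```text
time: 5.3
tool_pos: [0.6758, 0.064, 0.1567]
tool_rot: [-2.856, -0.0, 1.38]
contact_force: [-0.6, 0.6, -1.2]
opening: 0.0545
```

Request:
carry_out:
  translation:
    - [0, -0.0115, 0.0034]
    - [0, -0.0144, 0.0043]
    - [0, -0.0144, 0.0043]
    - [0, -0.0144, 0.0043]
    - [0, -0.0144, 0.0043]
    - [0, -0.0144, 0.0043]
    - [0, 0, 0]
    - [0, 0, 0]
  turn:
    - [0, 0, 0]
    - [0, 0, 0]
    - [0, 0, 0]
    - [0, 0, 0]
    - [0, 0, 0]
    - [0, 0, 0]
    - [0, 0, 0]
    - [0, 0, 0]
  gripper: [1, 1, 1, 1, 1, 1, 1, 1]

```text
time: 6.1
tool_pos: [0.5899, 0.0805, 0.155]
tool_rot: [-2.854, 0.0, 1.38]
contact_force: [0.6, 0.5, -1.0]
opening: 0.0547
```

```bash
python3 - <<'E'
from h import *
s=robot.observe(); R=Ro.from_euler('xyz',s['tool_rot']).as_matrix(); print(s['opening'],s['qpos'].round(2),s['contact_force'])
rc=s['tool_pos']-.014*R[:,2]; d=rc-RK*[1,1,0]; c,sn=np.cos(RK[2]),np.sin(RK[2]); print('ring in rack',c*d[0]+sn*d[1],-sn*d[0]+c*d[1],d[2])
# above the board, tilted outward
t=-.75; y=np.pi/2+RK[2]
Rb=Rt(y,t); b=W(BD,-.02,-.02,.018)+[0,0,.10]
plan(b+Rb[:,2]*.014,Rb)
E
```

```text
0.054714177113668376 [-0.02  0.7   1.15  0.05  1.57 -1.41] [ 0.55135523  0.46011473 -1.04957825]
ring in rack -0.12397016120857972 0.11089626847230032 0.16841675504304884
total shift [ 0.0494 -0.1099  0.0817] turn [-1.0372e+00  5.0000e-04 -1.5000e-03]
9 rows of [0.0055, -0.0157, 0.0028] [-0.1152, 0.0001, -0.0002]
```

Request:
carry_out:
  translation:
    - [0.0055, -0.0157, 0.0028]
    - [0.0055, -0.0157, 0.0028]
    - [0.0055, -0.0157, 0.0028]
    - [0.0055, -0.0157, 0.0028]
    - [0.0055, -0.0157, 0.0028]
    - [0.0055, -0.0157, 0.0028]
    - [0.0055, -0.0157, 0.0028]
    - [0.0055, -0.0157, 0.0028]
    - [0.0055, -0.0157, 0.0028]
    - [0, 0, 0]
  turn:
    - [-0.1152, 0, 0]
    - [-0.1152, 0, 0]
    - [-0.1152, 0, 0]
    - [-0.1152, 0, 0]
    - [-0.1152, 0, 0]
    - [-0.1152, 0, 0]
    - [-0.1152, 0, 0]
    - [-0.1152, 0, 0]
    - [-0.1152, 0, 0]
    - [0, 0, 0]
  gripper: [1, 1, 1, 1, 1, 1, 1, 1, 1, 1]

```text
time: 7.1
tool_pos: [0.4911, 0.1344, 0.135]
tool_rot: [2.562, 0.028, 1.359]
contact_force: [0.2, 0.2, -1.1]
opening: 0.055
```

```bash
python3 - <<'E'
from h import *
s=robot.observe(); print(s['opening'],s['qpos'].round(2))
Rb=Rt(np.pi/2+RK[2],-.9); th=np.pi/2-1.19+.0
h=.028*np.sin(th)+.012*np.cos(th); print(th,h)
b=W(BD,-.02,-.02,.018+h+.02)
plan(b+Rb[:,2]*.014,Rb)
E
```

```text
0.05501226400530123 [ 0.3   0.27  2.12 -0.9   0.38 -0.29]
0.3807963267948966 0.021546904030284926
total shift [ 0.0172 -0.0627  0.059 ] turn [-0.3212  0.0363  0.0027]
3 rows of [0.0055, -0.023, 0.0175] [-0.1071, 0.0121, 0.0009]
```

```bash
python3 - <<'E'
from h import *
Ra=Rt(2.5,-.25); b=W(BD,-.03,-.03,.15); plan(b+Ra[:,2]*.014,Ra)
Rb=Rt(2.5,-.9); print((Ro.from_matrix(Ra.T@Rb)).as_rotvec())
E
```

```text
total shift [ 0.0058 -0.0304 -0.0218] turn [ 0.2762  0.4845 -1.0379]
10 rows of [0.0025, -0.0028, -0.0015] [0.0276, 0.0485, -0.1038]
[-6.50000000e-01 -4.16516600e-17 -2.89546251e-18]
```

Request:
carry_out:
  translation:
    - [0, 0.0, -0.006]
    - [0, 0, -0.006]
    - [0, 0, -0.006]
    - [0, 0, 0]
  turn:
    - [0.12, 0, 0]
    - [0.12, 0, 0]
    - [0.12, 0, 0]
    - [0, 0, 0]
  gripper: [1, 1, 1, 1]

```text
time: 7.5
tool_pos: [0.4914, 0.1293, 0.1494]
tool_rot: [2.818, 0.039, 1.341]
contact_force: [0.5, -0.5, -1.6]
opening: 0.0546
```

```bash
python3 - <<'E'
from h import *
s=robot.observe(); print(s['opening'],s['qpos'].round(2))
Ra=Rt(2.5,-.22); b=W(BD,-.03,-.03,.15); plan(b+Ra[:,2]*.014,Ra)
E
```

```text
0.054560809334381295 [ 0.21  0.28  1.91 -0.27  0.69 -0.95]
total shift [ 0.0103 -0.0411 -0.0004] turn [ 0.069   0.3447 -1.1069]
10 rows of [0.003, -0.0033, 0.0003] [0.0069, 0.0345, -0.1107]
```

Request:
carry_out:
  translation:
    - [0.003, -0.0033, 0.0003]
    - [0.003, -0.0033, 0.0003]
    - [0.003, -0.0033, 0.0003]
    - [0.003, -0.0033, 0.0003]
    - [0.003, -0.0033, 0.0003]
    - [0.003, -0.0033, 0.0003]
    - [0.003, -0.0033, 0.0003]
    - [0.003, -0.0033, 0.0003]
    - [0.003, -0.0033, 0.0003]
    - [0.003, -0.0033, 0.0003]
  turn:
    - [0.007, 0.0345, -0.1107]
    - [0.007, 0.0345, -0.1107]
    - [0.007, 0.0345, -0.1107]
    - [0.007, 0.0345, -0.1107]
    - [0.007, 0.0345, -0.1107]
    - [0.007, 0.0345, -0.1107]
    - [0.007, 0.0345, -0.1107]
    - [0.007, 0.0345, -0.1107]
    - [0.007, 0.0345, -0.1107]
    - [0.007, 0.0345, -0.1107]
  gripper: [1, 1, 1, 1, 1, 1, 1, 1, 1, 1]

```text
time: 8.5
tool_pos: [0.4508, 0.1458, 0.1336]
tool_rot: [2.93, 0.001, 2.504]
contact_force: [-0.2, 0.3, -0.4]
opening: 0.0549
```

```bash
python3 - <<'E'
from h import *
s=robot.observe(); print(s['tool_rot'],s['opening'],s['qpos'].round(2))
Rb=Rt(2.5,-.9); b=W(BD,-.03,-.03,.1); plan(b+Rb[:,2]*.014,Rb)
E
```

```text
[2.92996617e+00 1.27014449e-03 2.50380644e+00] 0.05494649860739419 [ 0.04  0.28  1.94  0.23  0.8  -2.61]
total shift [-0.0027  0.0031  0.0439] turn [-0.6884 -0.0009  0.004 ]
6 rows of [-0.0004, -0.0016, 0.0073] [-0.1147, -0.0002, 0.0007]
```

Request:
carry_out:
  translation:
    - [0, 0, -0.01]
    - [0, 0, -0.01]
    - [0, 0, 0]
    - [0, 0, 0]
    - [0, 0, 0]
    - [0, 0, 0]
    - [0, 0, 0]
    - [0, 0, 0]
    - [0, 0, 0]
    - [0, 0, 0]
  turn:
    - [0.105, 0, 0]
    - [0.106, 0, 0]
    - [0, 0, 0.145]
    - [0, 0, 0.145]
    - [0, 0, 0.145]
    - [0, 0, 0.145]
    - [0, 0, 0.145]
    - [0, 0, 0.145]
    - [0, 0, 0.145]
    - [0, 0, 0.145]
  gripper: [1, 1, 1, 1, 1, 1, 1, 1, 1, 1]

```text
time: 9.5
tool_pos: [0.4494, 0.1434, 0.1532]
tool_rot: [3.139, -0.0, 1.333]
contact_force: [0.4, -0.0, -1.4]
opening: 0.0549
```

Request:
carry_out:
  translation:
    - [0, 0, 0]
    - [0, 0, 0]
    - [0, 0, 0]
    - [0, 0, 0]
    - [0, 0, 0]
    - [0, 0, 0]
    - [0, 0, 0]
    - [0, 0, 0]
    - [0, 0, 0]
    - [0, 0, 0]
  turn:
    - [0, 0, 0.145]
    - [0, 0, 0.145]
    - [0, 0, 0.145]
    - [0, 0, 0.145]
    - [0, 0, 0.145]
    - [0, 0, 0.145]
    - [0, 0, 0.145]
    - [0, 0, 0.145]
    - [0, 0, 0.145]
    - [0, 0, 0.145]
  gripper: [1, 1, 1, 1, 1, 1, 1, 1, 1, 1]

```text
time: 10.5
tool_pos: [0.4494, 0.1433, 0.1532]
tool_rot: [3.142, -0.002, -0.117]
contact_force: [0.2, -0.9, -0.8]
opening: 0.0547
```

```bash
python3 - <<'E'
from h import *
s=robot.observe(); print(s['tool_rot'],s['opening'],s['qpos'].round(2))
Rb=Rt(-.97,-.8); print(Rb[:,2]); b=W(BD,-.05,-.03,.1); plan(b+Rb[:,2]*.014,Rb)
E
```

```text
[ 3.14157587e+00 -2.44100608e-03 -1.16611039e-01] 0.05473254960872322 [ 0.15  0.32  1.78 -0.    1.04  0.26]
[-0.59173679 -0.40552106 -0.69670671]
total shift [-0.0235  0.0066  0.0629] turn [-0.7509 -0.3431  0.8054]
10 rows of [-0.0012, -0.0008, 0.0067] [-0.0751, -0.0343, 0.0805]
```

Request:
carry_out:
  translation:
    - [-0.0012, -0.0008, 0.0067]
    - [-0.0012, -0.0008, 0.0067]
    - [-0.0012, -0.0008, 0.0067]
    - [-0.0012, -0.0008, 0.0067]
    - [-0.0012, -0.0008, 0.0067]
    - [-0.0012, -0.0008, 0.0067]
    - [-0.0012, -0.0008, 0.0067]
    - [-0.0012, -0.0008, 0.0067]
    - [-0.0012, -0.0008, 0.0067]
    - [-0.0012, -0.0008, 0.0067]
  turn:
    - [-0.0751, -0.0343, 0.0805]
    - [-0.0751, -0.0343, 0.0805]
    - [-0.0751, -0.0343, 0.0805]
    - [-0.0751, -0.0343, 0.0805]
    - [-0.0751, -0.0343, 0.0805]
    - [-0.0751, -0.0343, 0.0805]
    - [-0.0751, -0.0343, 0.0805]
    - [-0.0751, -0.0343, 0.0805]
    - [-0.0751, -0.0343, 0.0805]
    - [-0.0751, -0.0343, 0.0805]
  gripper: [1, 1, 1, 1, 1, 1, 1, 1, 1, 1]

```text
time: 11.5
tool_pos: [0.4258, 0.1394, 0.0896]
tool_rot: [2.34, -0.003, -0.964]
contact_force: [0.9, -0.9, -1.7]
opening: 0.055
```

```bash
python3 - <<'E'
from h import *
s=robot.observe(); print(s['tool_rot'],s['opening'],s['qpos'].round(2))
th=np.pi/2-1.09; h=.028*np.sin(th)+.012*np.cos(th); print('h',h)
Rb=Rt(-.97,-.8); b=W(BD,-.05,-.03,.018+h+.012); plan(b+Rb[:,2]*.014,Rb)
print('10mm down',(Rb.T@[0,0,-.01]).round(4))
S=read_camera('scene'); u=proj(S,[b])[0]; print(u)
c=[int(u[1])-90,int(u[0])-120]; cv2.imwrite('pics/f.png',cv2.resize(S['img'][c[0]:c[0]+150,c[1]:c[1]+200,::-1],None,fx=4,fy=4,interpolation=3))
E
```

```text
[ 2.33980017 -0.00284651 -0.96443115] 0.05498732209804812 [ 0.3   0.84  1.32 -0.22  1.75  1.32]
h 0.023589113245902266
total shift [-0.0005 -0.0327  0.032 ] turn [ 0.0018 -0.006   0.0018]
2 rows of [-0.0002, -0.0164, 0.016] [0.0009, -0.003, 0.0009]
10mm down [-0.     -0.0072  0.007 ]
[317.85778553 177.41953053]
```

View pics/f.png

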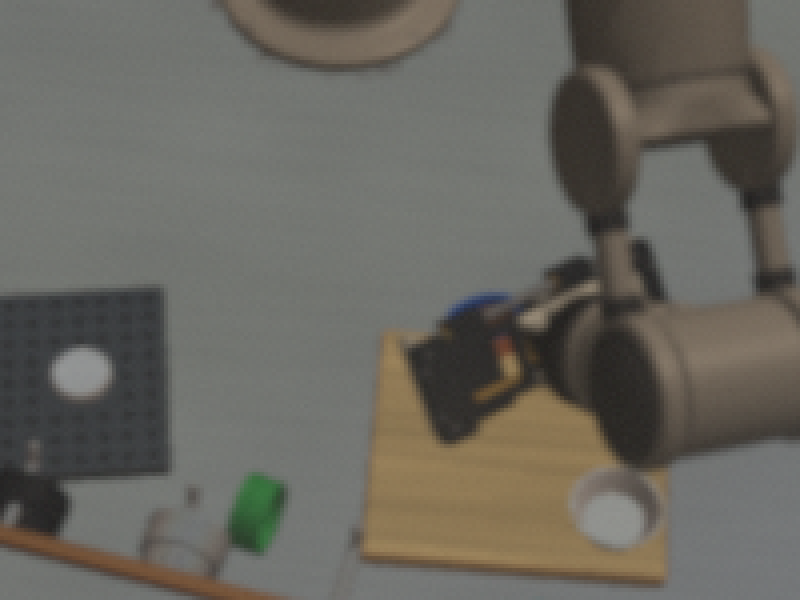

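```bash
python3 - <<'E'
from h import *
Rb=Rt(-.97,-.95); b=W(BD,-.05,-.03,.018+.0202+.010); plan(b+Rb[:,2]*.014,Rb,3)
print('2mm down',(Rb.T@[0,0,-.002]).round(4))
E
```

```text
total shift [-0.0006 -0.0339  0.033 ] turn [-0.1411 -0.0027 -0.0019]
3 rows of [-0.0002, -0.0118, 0.0105] [-0.047, -0.0009, -0.0006]
2mm down [ 0.     -0.0016  0.0012]
```

Request:
carry_out:
  translation:
    - [0, -0.0118, 0.0105]
    - [0, -0.0118, 0.0105]
    - [0, -0.0118, 0.0105]
    - [0, 0, 0]
    - [0, -0.0016, 0.0012]
    - [0, -0.0016, 0.0012]
    - [0, 0, 0]
  turn:
    - [-0.047, 0, 0]
    - [-0.047, 0, 0]
    - [-0.047, 0, 0]
    - [0, 0, 0]
    - [0, 0, 0]
    - [0, 0, 0]
    - [0, 0, 0]
  gripper: [1, 1, 1, 1, 1, 1, 1]

```text
time: 12.25
tool_pos: [0.4254, 0.1398, 0.0405]
tool_rot: [2.203, 0.002, -0.962]
contact_force: [-0.5, 0.0, -0.2]
opening: 0.0547
```

Request:
carry_out:
  translation:
    - [0, -0.0016, 0.0012]
    - [0, -0.0016, 0.0012]
    - [0, 0, 0]
  turn:
    - [0, 0, 0]
    - [0, 0, 0]
    - [0, 0, 0]
  gripper: [1, 1, 1]

```text
time: 12.55
tool_pos: [0.4249, 0.1397, 0.0357]
tool_rot: [2.201, 0.003, -0.962]
contact_force: [0.3, -0.1, -0.7]
opening: 0.0549
```

Request:
carry_out:
  translation:
    - [0, -0.0016, 0.0012]
    - [0, -0.0016, 0.0012]
    - [0, 0, 0]
  turn:
    - [0, 0, 0]
    - [0, 0, 0]
    - [0, 0, 0]
  gripper: [1, 1, 1]

```text
time: 12.85
tool_pos: [0.4251, 0.1398, 0.0328]
tool_rot: [2.2, 0.002, -0.962]
contact_force: [2.5, 1.4, 6.6]
opening: 0.0546
```

Request:
carry_out:
  translation:
    - [0, -0.0012, 0.0009]
    - [0, 0, 0]
    - [0, 0, 0]
  turn:
    - [0, 0, 0]
    - [0, 0, 0]
    - [0, 0, 0]
  gripper: [1, 1, 1]
  squeeze: 8

```text
time: 13.15
tool_pos: [0.4252, 0.1398, 0.0307]
tool_rot: [2.201, 0.002, -0.962]
contact_force: [3.1, 2.4, 4.1]
opening: 0.0551
```

Request:
carry_out:
  translation:
    - [0, 0, 0]
    - [0, -0.0012, 0.0008]
    - [0, 0, 0]
    - [0, 0, 0]
  turn:
    - [0, 0, 0]
    - [0, 0, 0]
    - [0, 0, 0]
    - [0, 0, 0]
  gripper: [1, 1, 1, 1]
  squeeze: 3

```text
time: 13.55
tool_pos: [0.4247, 0.1397, 0.0284]
tool_rot: [2.2, 0.003, -0.963]
contact_force: [0.0, 0.5, 0.1]
opening: 0.0549
```

Request:
carry_out:
  translation:
    - [0, 0, 0]
    - [0, 0, 0]
    - [0, 0, 0]
    - [0, 0, 0]
    - [0, 0, 0]
    - [0, 0, 0]
  turn:
    - [0, 0, 0]
    - [0, 0, 0]
    - [0, 0, 0]
    - [0, 0, 0]
    - [0, 0, 0]
    - [0, 0, 0]
  gripper: [-0.3, -0.4, -0.6, -0.8, -0.8, -0.8]

```text
time: 14.15
tool_pos: [0.4249, 0.1398, 0.0288]
tool_rot: [2.2, 0.003, -0.963]
contact_force: [-0.2, 0.3, 0.3]
opening: 0.0817
```

Request:
carry_out:
  translation:
    - [0, 0, -0.02]
    - [0, 0, -0.03]
    - [0, 0, -0.03]
    - [0, 0, -0.03]
    - [0, 0, -0.03]
    - [0, 0, 0]
  turn:
    - [0, 0, 0]
    - [0, 0, 0]
    - [0, 0, 0]
    - [0, 0, 0]
    - [0, 0, 0]
    - [0, 0, 0]
  gripper: [-0.8, -0.8, -0.8, -0.8, -0.8, -0.8]

```text
time: 14.75
tool_pos: [0.5199, 0.2056, 0.1127]
tool_rot: [2.206, 0.001, -0.962]
contact_force: [0.6, -0.9, -0.8]
opening: 0.0825
```

```bash
python3 - <<'E'
from h import *
s=robot.observe(); print(s['qpos'].round(2))
p=read_camera('wrist'); save(p,'g')
X=W(BD,-.05,-.03,.030); print(proj(p,X))
for o in ('tart_ring','tart_ring_mid'): print(o,[(np.round(r['pixel']),round(r['score'],2)) for r in nets.tip_of(p,o)][:3])
E
```

```text
[ 0.35  1.11  0.73 -0.25  2.2   1.27]
[[279.04659178 199.12345346]]
tart_ring [(array([280., 188.]), 0.77), (array([491., 189.]), 0.63)]
tart_ring_mid [(array([279., 195.]), 0.78), (array([282., 140.]), 0.17)]
```

View pics/g.png

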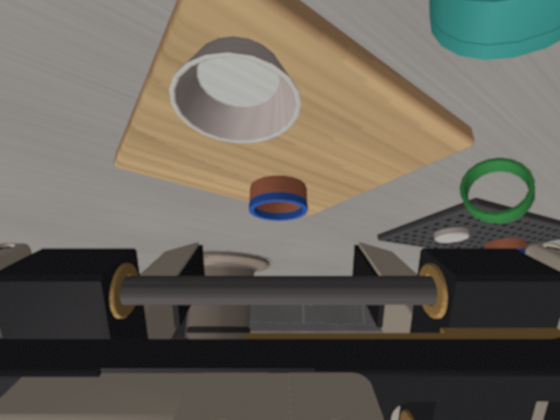

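The wrist view (upside down) shows the copper ring flat on the board at (279,197) with its blue edge up and the fingers clear. Next I'll go above it with the tool pointing down.

```bash
python3 - <<'E'
from h import *
p=read_camera('wrist'); T=read_camera('top')
for n,q,z in (('w',p,.030),('t',T,.030)):
    for r in nets.tip_of(q,'tart_ring_mid'): print(n,atz(q,r['pixel'],z).round(4),round(r['score'],2))
X=W(BD,-.05,-.03,.16); plan(X,Rt(-.97,0))
E
```

```text
w [0.439  0.1506 0.03  ] 0.75
t [0.754  0.2033 0.03  ] 0.65
t [0.4244 0.1471 0.03  ] 0.62
t [0.6661 0.194  0.03  ] 0.55
t [ 0.569  -0.0131  0.03  ] 0.52
total shift [0.0002 0.0997 0.0537] turn [ 9.434e-01 -3.000e-04  8.300e-03]
8 rows of [0.0001, 0.0146, 0.0012] [0.1179, -0.0, 0.001]
```

Request:
carry_out:
  translation:
    - [0, 0.0146, 0.0012]
    - [0, 0.0146, 0.0012]
    - [0, 0.0146, 0.0012]
    - [0, 0.0146, 0.0012]
    - [0, 0.0146, 0.0012]
    - [0, 0.0146, 0.0012]
    - [0, 0.0146, 0.0012]
    - [0, 0.0146, 0.0012]
    - [0, 0, 0]
    - [0, 0, 0]
  turn:
    - [0.118, 0, 0.001]
    - [0.118, 0, 0.001]
    - [0.118, 0, 0.001]
    - [0.118, 0, 0.001]
    - [0.118, 0, 0.001]
    - [0.118, 0, 0.001]
    - [0.118, 0, 0.001]
    - [0.118, 0, 0.001]
    - [0, 0, 0]
    - [0, 0, 0]
  gripper: [-0.9, -0.9, -0.9, -0.9, -0.9, -0.9, -0.9, -0.9, -0.9, -0.9]

```text
time: 16.1
tool_pos: [0.4335, 0.1457, 0.1606]
tool_rot: [-3.139, -0.001, -0.971]
contact_force: [0.6, 0.5, -0.5]
opening: 0.0869
```

```bash
cat >> h.py <<'E'
def blue(p,near,zt,rad=60,a=.0265):
    """fit centre (world x,y) of the blue upper rim at height zt"""
    hsv=cv2.cvtColor(p['img'],cv2.COLOR_RGB2HSV); m=cv2.inRange(hsv,(105,130,60),(125,255,255))
    g=proj(p,near)[0]; ys,xs=np.nonzero(m); k=np.hypot(xs-g[0],ys-g[1])<rad; 
    return np.c_[xs,ys][k],m
E
python3 - <<'E'
from h import *
s=robot.observe(); print(s['tool_pos'],s['tool_rot'],s['qpos'].round(2))
p=read_camera('wrist'); X=W(BD,-.05,-.03,.030); print(proj(p,X))
for r in nets.tip_of(p,'tart_ring_mid'): print(atz(p,r['pixel'],.03).round(4),np.round(r['pixel']),round(r['score'],2))
pts,m=blue(p,X,.042); print(len(pts),pts.min(0),pts.max(0))
u=proj(p,X)[0].astype(int)
save(p,'i')
E
```

```text
[0.43346666 0.14567602 0.16056279] [-3.13889658e+00 -9.35339137e-04 -9.70654297e-01] [0.16 0.29 1.8  0.   1.05 1.13]
[[279.0802584  204.63781919]]
[ 0.5635 -0.0089  0.03  ] [491. 184.] 0.84
742 [249 177] [307 234]
```

View pics/i.png

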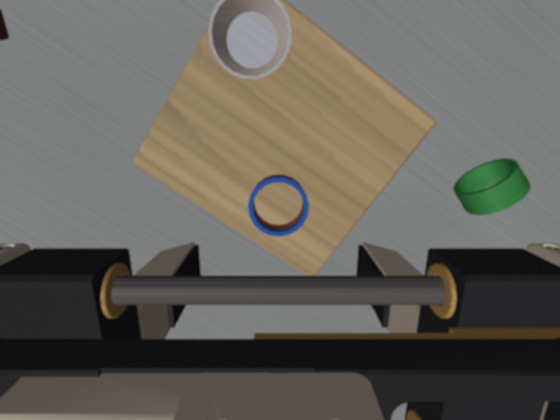

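The ring lies flat at (278,205), blue edge up, clear of the cup. Refining its centre for the top grasp.

```bash
cat >> h.py <<'E'
def rim(p,near,zt):
    pts,_=blue(p,near,zt,50)
    m=np.zeros((420,560),np.uint8); m[pts[:,1],pts[:,0]]=255
    cs,_=cv2.findContours(m,cv2.RETR_EXTERNAL,cv2.CHAIN_APPROX_NONE); c=max(cs,key=len)[:,0]
    w=np.array([atz(p,q,zt)[:2] for q in c.astype(float)])
    A=np.c_[2*w,np.ones(len(w))]; s=np.linalg.lstsq(A,(w**2).sum(1),rcond=None)[0]
    r=np.sqrt(s[2]+s[:2]@s[:2]); return s[:2],r,np.ptp(w,axis=0)
E
python3 - <<'E'
from h import *
p=read_camera('wrist'); X=W(BD,-.05,-.03,.042)
c,r,e=rim(p,X,.042); print(c.round(4),r.round(4),e.round(4),np.round(p['world_from_camera'],3)[:3,3])
plan(np.r_[c,.16],Rt(-.97,0),2)
E
```

```text
[0.434  0.1467] 0.0271 [0.0553 0.0542] [0.494 0.187 0.319]
total shift [-0.0008  0.001   0.0001] turn [-0.003  -0.001   0.0009]
2 rows of [-0.0004, 0.0005, 0.0001] [-0.0015, -0.0005, 0.0004]
```

Request:
carry_out:
  translation:
    - [-0.0008, 0.001, 0.03]
    - [0, 0, 0.03]
    - [0, 0, 0.03]
    - [0, 0, 0.025]
    - [0, 0, 0.015]
    - [0, 0, 0.007]
    - [0, 0, 0]
    - [0, 0, 0]
  turn:
    - [0, 0, 0]
    - [0, 0, 0]
    - [0, 0, 0]
    - [0, 0, 0]
    - [0, 0, 0]
    - [0, 0, 0]
    - [0, 0, 0]
    - [0, 0, 0]
  gripper: [-0.9, -0.9, -0.9, -0.9, -0.9, -0.9, -0.9, -0.9]

```text
time: 17.05
tool_pos: [0.4339, 0.1468, 0.0232]
tool_rot: [-3.138, -0.001, -0.969]
contact_force: [-0.2, -0.3, -0.2]
opening: 0.0872
```

Request:
carry_out:
  translation:
    - [0, 0, 0]
    - [0, 0, 0]
    - [0, 0, 0]
    - [0, 0, 0]
    - [0, 0, 0]
    - [0, 0, 0]
    - [0, 0, 0]
  turn:
    - [0, 0, 0]
    - [0, 0, 0]
    - [0, 0, 0]
    - [0, 0, 0]
    - [0, 0, 0]
    - [0, 0, 0]
    - [0, 0, 0]
  gripper: [1, 1, 1, 1, 1, 1, 1]
  squeeze: 15

```text
time: 17.75
tool_pos: [0.4334, 0.1465, 0.0232]
tool_rot: [-3.139, -0.001, -0.969]
contact_force: [-1.1, -1.0, 5.4]
opening: 0.0552
```

Request:
carry_out:
  translation:
    - [0, 0, -0.01]
    - [0, 0, -0.02]
    - [0, 0, -0.03]
    - [0, 0, -0.03]
    - [0, 0, -0.02]
    - [0, 0, -0.02]
    - [0, 0, 0]
    - [0, 0, 0]
  turn:
    - [0, 0, 0]
    - [0, 0, 0]
    - [0, 0, 0]
    - [0, 0, 0]
    - [0, 0, 0]
    - [0, 0, 0]
    - [0, 0, 0]
    - [0, 0, 0]
  gripper: [1, 1, 1, 1, 1, 1, 1, 1]

```text
time: 18.55
tool_pos: [0.4327, 0.1463, 0.153]
tool_rot: [-3.139, -0.001, -0.969]
contact_force: [-0.8, -0.4, -1.0]
opening: 0.055
```

```bash
python3 - <<'E'
from h import *
P=W(TR,0,.065,.022); print(P)
X=P+[0,0,.13]; print('yaw keep');plan(X,Rt(-.97,0))
T=read_camera('top'); print([(atz(T,r['pixel'],.022).round(4),round(r['score'],2)) for r in nets.tip_of(T,'plug')])
hsv=cv2.cvtColor(T['img'],cv2.COLOR_RGB2HSV);
E
```

```text
[ 0.44557751 -0.15765737  0.022     ]
yaw keep
total shift [0.2579 0.1613 0.0007] turn [-0.0029 -0.0007  0.0006]
8 rows of [0.0322, 0.0202, 0.0001] [-0.0004, -0.0001, 0.0001]
[(array([ 0.4453, -0.1471,  0.022 ]), 0.62)]
```

Request:
carry_out:
  translation:
    - [0.0322, 0.0202, 0]
    - [0.0322, 0.0202, 0]
    - [0.0322, 0.0202, 0]
    - [0.0322, 0.0202, 0]
    - [0.0322, 0.0202, 0]
    - [0.0322, 0.0202, 0]
    - [0.0322, 0.0202, 0]
    - [0.0322, 0.0202, 0]
    - [0, 0, 0]
    - [0, 0, 0]
  turn:
    - [0, 0, 0]
    - [0, 0, 0]
    - [0, 0, 0]
    - [0, 0, 0]
    - [0, 0, 0]
    - [0, 0, 0]
    - [0, 0, 0]
    - [0, 0, 0]
    - [0, 0, 0]
    - [0, 0, 0]
  gripper: [1, 1, 1, 1, 1, 1, 1, 1, 1, 1]

```text
time: 19.65
tool_pos: [0.4446, -0.1576, 0.1515]
tool_rot: [-3.14, 0.002, -0.972]
contact_force: [0.1, 0.7, -1.0]
opening: 0.0546
```

```bash
python3 - <<'E'
from h import *
s=robot.observe(); print(s['tool_pos'],s['opening'],s['qpos'].round(2))
p=read_camera('wrist'); save(p,'j'); P=W(TR,0,.065,.022); print(proj(p,P), proj(p,s['tool_pos']+[0,0,.02]))
print([(atz(p,r['pixel'],.022).round(4),np.round(r['pixel']),round(r['score'],2)) for r in nets.tip_of(p,'plug')])
E
```

```text
[ 0.44461325 -0.15757283  0.15149023] 0.05463622783005947 [-0.5   0.33  1.78  0.    1.04  0.47]
[[279.55322901 203.94084063]] [[278.8623568 278.0286649]]
[(array([ 0.4463, -0.156 ,  0.022 ]), array([279., 202.]), 0.9)]
```

View pics/j.png

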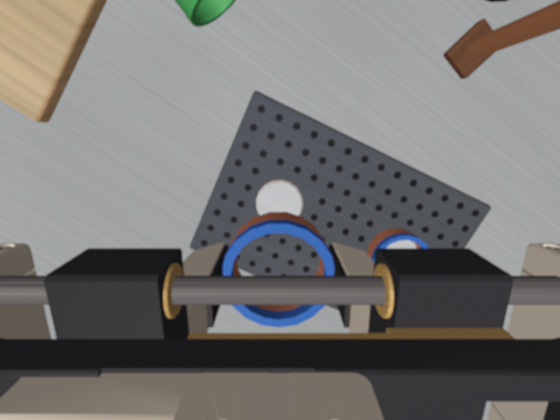

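```bash
cat >> h.py <<'E'
from scipy.optimize import least_squares
def circ(w,r=None):
    f=(lambda q:np.hypot(*(w-q[:2]).T)-r) if r else (lambda q:np.hypot(*(w-q[:2]).T)-q[2])
    x0=np.r_[w.mean(0),.025][:2 if r else 3]; s=least_squares(f,x0,loss='soft_l1',f_scale=.0005); return s.x,np.abs(s.fun)
def held(p,s):
    """centre of the held ring's top rim: outer blue edge points, away from pads and rod"""
    zt=s['tool_pos'][2]+.0188; g=np.r_[s['tool_pos'][:2],zt]; u=proj(p,g)[0]
    hsv=cv2.cvtColor(p['img'],cv2.COLOR_RGB2HSV); m=cv2.inRange(hsv,(105,130,50),(125,255,255))>0
    out=[];inn=[]
    for a in np.arange(0,360,3):
        d=np.array([np.cos(np.radians(a)),np.sin(np.radians(a))]); rr=np.arange(30,75,.25)
        q=np.round(u+rr[:,None]*d).astype(int); on=m[q[:,1].clip(0,419),q[:,0].clip(0,559)]
        if on.sum()<12: continue
        k=np.flatnonzero(on); out.append(atz(p,u+rr[k[-1]]*d,zt)[:2]); inn.append(atz(p,u+rr[k[0]]*d,zt)[:2])
    return np.array(out),np.array(inn)
E
python3 - <<'E'
from h import *
s=robot.observe(); p=read_camera('wrist')
o,i=held(p,s); print(len(o)); 
for w in(o,i):
    x,f=circ(w); print(x.round(4),np.median(f).round(5))
print(circ(o,.028)[0],circ(i,.024)[0])
# plug
v=cv2.cvtColor(p['img'],cv2.COLOR_RGB2HSV); m=((v[...,2]>150)&(v[...,1]<60)).astype(np.uint8)
n,l,st,ce=cv2.connectedComponentsWithStats(m); k=l[196,279]; print(st[k],ce[k])
c=cv2.findContours((l==k).astype(np.uint8),0,cv2.CHAIN_APPROX_NONE)[0][0][:,0].astype(float)
c=c[c[:,1]<205]; w=np.array([atz(p,q,.021)[:2] for q in c]); x,f=circ(w); print('plug',x.round(4),np.median(f))
print('tcp',s['tool_pos'])
E
```

```text
97
[ 0.4452 -0.1556  0.0284] 0.00018
[ 0.4461 -0.1551  0.022 ] 0.00044
[ 0.44522392 -0.15558076] [ 0.44452562 -0.15618532]
[ 257  181   46   35 1231] [279.81397238 198.74735987]
plug [ 0.4458 -0.1566  0.0217] 0.00022862758365476028
tcp [ 0.44483195 -0.15634173  0.15194754]
```

The plug is at (279,203) and clear, and the held ring's rim is centred near (278,273). The in-view offset is about 1 mm. I'll descend to just above the plug and look again.

Request:
carry_out:
  translation:
    - [0.001, 0, 0.025]
    - [0, 0, 0.03]
    - [0, 0, 0.03]
    - [0, 0, 0.02]
    - [0, 0, 0]
    - [0, 0, 0]
  turn:
    - [0, 0, 0]
    - [0, 0, 0]
    - [0, 0, 0]
    - [0, 0, 0]
    - [0, 0, 0]
    - [0, 0, 0]
  gripper: [1, 1, 1, 1, 1, 1]

```text
time: 20.4
tool_pos: [0.4464, -0.1574, 0.048]
tool_rot: [-3.139, -0.0, -0.968]
contact_force: [0.8, 0.2, -1.0]
opening: 0.0546
```

```bash
python3 - <<'E'
from h import *
s=robot.observe(); p=read_camera('wrist'); print(s['tool_pos'],s['tool_rot'])
o,i=held(p,s); print(circ(o)[0].round(4),circ(o,.028)[0].round(4))
cv2.imwrite('pics/k.png',cv2.resize(p['img'][200:345,190:370,::-1],None,fx=4,fy=4,interpolation=2))
print(proj(p,W(TR,0,.065,.022)))
E
```

```text
[ 0.44643525 -0.1574257   0.04803928] [-3.13908458e+00 -2.02640845e-04 -9.68050423e-01]
[ 0.4464 -0.1568  0.0287] [ 0.4465 -0.1568]
[[278.32286503 245.26727572]]
```

View pics/k.png

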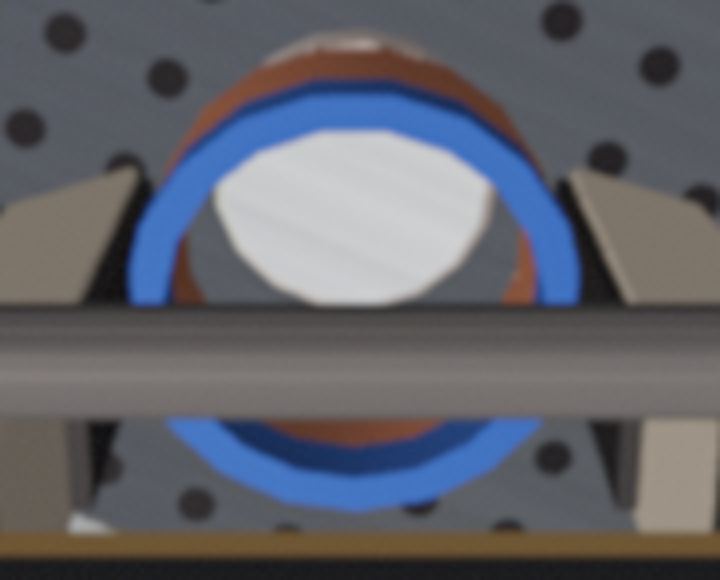

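```bash
python3 - <<'E'
from h import *
s=robot.observe(); p=read_camera('wrist')
d=np.array([-.825,-.565]) # tool y
n=atz(p,(279.2,275.6),.021)[:2]; f=atz(p,(279.2,207.8),.020)[:2]; f2=atz(p,(279.2,211.5),.022)[:2]
o,i=held(p,s); c=circ(o,.028)[0]
for q in(n,f,f2): print((q-c).round(4), 'along tool y',((q-c)@d).round(4),'along x',((q-c)@[.565,-.825]).round(4))
v=cv2.cvtColor(p['img'],cv2.COLOR_RGB2HSV)
col=v[200:285,279]; print([(200+k,*col[k,1:]) for k in list(range(4,20))+list(range(70,80))])
E
```

```text
[-0.0187 -0.0138] along tool y 0.0233 along x 0.0008
[0.0192 0.0123] along tool y -0.0227 along x 0.0007
[0.0176 0.0112] along tool y -0.0209 along x 0.0007
[(204, np.uint8(31), np.uint8(99)), (205, np.uint8(31), np.uint8(100)), (206, np.uint8(18), np.uint8(100)), (207, np.uint8(12), np.uint8(106)), (208, np.uint8(22), np.uint8(115)), (209, np.uint8(25), np.uint8(133)), (210, np.uint8(28), np.uint8(157)), (211, np.uint8(36), np.uint8(161)), (212, np.uint8(62), np.uint8(140)), (213, np.uint8(111), np.uint8(113)), (214, np.uint8(145), np.uint8(104)), (215, np.uint8(141), np.uint8(105)), (216, np.uint8(143), np.uint8(105)), (217, np.uint8(140), np.uint8(106)), (218, np.uint8(119), np.uint8(101)), (219, np.uint8(71), np.uint8(83)), (270, np.uint8(5), np.uint8(205)), (271, np.uint8(4), np.uint8(206)), (272, np.uint8(4), np.uint8(207)), (273, np.uint8(4), np.uint8(207)), (274, np.uint8(5), np.uint8(201)), (275, np.uint8(3), np.uint8(171)), (276, np.uint8(5), np.uint8(113)), (277, np.uint8(12), np.uint8(66)), (278, np.uint8(8), np.uint8(66)), (279, np.uint8(13), np.uint8(77))]
```

Through the bore the plug is centred in the ring to within about 0.5–1 mm in both directions. Lowering slowly.

Request:
carry_out:
  translation:
    - [0.0004, 0, 0.008]
    - [0, 0, 0.008]
    - [0, 0, 0.003]
    - [0, 0, 0.003]
    - [0, 0, 0]
  turn:
    - [0, 0, 0]
    - [0, 0, 0]
    - [0, 0, 0]
    - [0, 0, 0]
    - [0, 0, 0]
  gripper: [1, 1, 1, 1, 1]

```text
time: 21.0
tool_pos: [0.4463, -0.1584, 0.0253]
tool_rot: [-3.139, 0.0, -0.969]
contact_force: [-0.4, -0.2, -0.7]
opening: 0.0547
```

Request:
carry_out:
  translation:
    - [0, 0, 0.003]
    - [0, 0, 0.003]
    - [0, 0, 0.0015]
    - [0, 0, 0]
  turn:
    - [0, 0, 0]
    - [0, 0, 0]
    - [0, 0, 0]
    - [0, 0, 0]
  gripper: [1, 1, 1, 1]

```text
time: 21.4
tool_pos: [0.4464, -0.1584, 0.018]
tool_rot: [-3.139, -0.0, -0.969]
contact_force: [-1.2, 0.0, -0.4]
opening: 0.0545
```

Around the plug with no contact force. One more millimetre, then release and retreat.

Request:
carry_out:
  translation:
    - [0, 0, 0.001]
    - [0, 0, 0.0005]
    - [0, 0, 0]
  turn:
    - [0, 0, 0]
    - [0, 0, 0]
    - [0, 0, 0]
  gripper: [1, 1, 1]

```text
time: 21.7
tool_pos: [0.4467, -0.1585, 0.0172]
tool_rot: [-3.139, -0.001, -0.969]
contact_force: [-1.3, 1.3, 4.0]
opening: 0.0547
```

Request:
carry_out:
  translation:
    - [0, 0, 0]
    - [0, 0, 0]
    - [0, 0, 0]
    - [0, 0, 0]
    - [0, 0, 0]
  turn:
    - [0, 0, 0]
    - [0, 0, 0]
    - [0, 0, 0]
    - [0, 0, 0]
    - [0, 0, 0]
  gripper: [-0.3, -0.5, -0.7, -0.7, -0.7]

```text
time: 22.2
tool_pos: [0.4465, -0.1585, 0.0166]
tool_rot: [-3.139, -0.0, -0.969]
contact_force: [-0.2, -0.4, -1.1]
opening: 0.0779
```

Request:
carry_out:
  translation:
    - [0, 0, -0.01]
    - [0, 0, -0.03]
    - [0, 0, -0.03]
    - [0, 0, -0.04]
    - [0, 0, -0.04]
    - [0, 0, 0]
    - [0, 0, 0]
  turn:
    - [0, 0, 0]
    - [0, 0, 0]
    - [0, 0, 0]
    - [0, 0, 0]
    - [0, 0, 0]
    - [0, 0, 0]
    - [0, 0, 0]
  gripper: [-0.7, -0.7, -0.7, -0.7, -0.7, -0.7, -0.7]

```text
time: 22.9
tool_pos: [0.4464, -0.1588, 0.1679]
tool_rot: [-3.138, -0.003, -0.969]
contact_force: [0.2, -0.6, -1.2]
opening: 0.0783
```

```bash
python3 - <<'E'
from h import *
p=read_camera('wrist')
for n,y in(('new',.065),('mate',-.065)):
    X=W(TR,0,y,.036); u=proj(p,X)[0]; print(n,X[:2].round(4),u.round(),*[np.round(v,4) for v in rim(p,X,.036)])
    print(' if 10mm high', rim(p,X,.046)[1].round(4))
u=proj(p,W(TR,0,.065,.036))[0].astype(int)
cv2.imwrite('pics/l.png',cv2.resize(p['img'][120:300,180:460,::-1],None,fx=2.8,fy=2.8,interpolation=2))
E
```

```text
new [ 0.4456 -0.1577] [277. 204.] [ 0.4461 -0.1581] 0.028 [0.0572 0.0565]
 if 10mm high 0.027
mate [ 0.4666 -0.2859] [393. 257.] [ 0.4688 -0.283 ] 0.0246 [0.0311 0.0468]
 if 10mm high 0.0238
```

View pics/l.png

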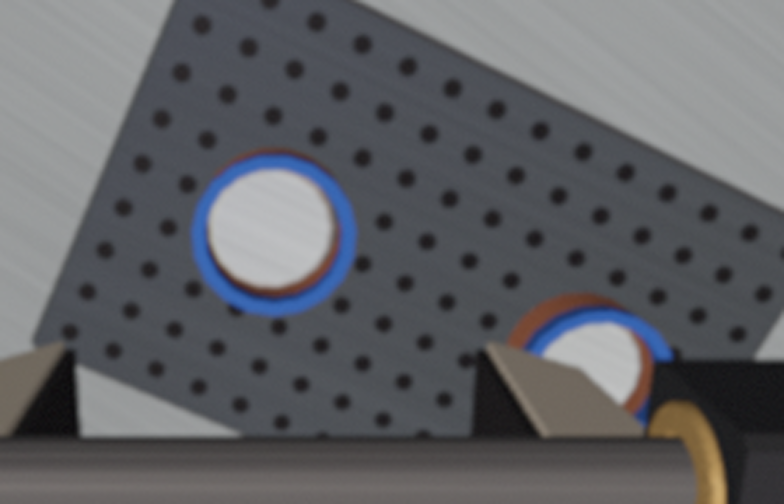

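The ring sits flush around the plug, blue edge up. Its rim radius at the seated height comes out at exactly 28.0 mm, and the mate is undisturbed. Handing in.

```bash
python3 -c "
from cell import robot
print(robot.hand_in(), robot.observe()['time'])"
```

```text
the job is handed in; nothing more can be done
the job is handed in; nothing more can be done
```

The copper ring is seated on the tray around the empty plug, blue edge up, and the job is handed in. It was finished at about 23 s of the 54 s allowed; `hand_in` reports no verdict.

- **Off the hook:** I lifted the ring 24 mm and drew it clear of the hook tips. By tool pose it was at about x = -0.124 m, z = 0.168 m in the rack frame, gripped throughout.
- **On the board:** I tilted the ring's lower edge onto the board, let it pivot flat and released it. The wrist picture showed it flat, blue edge up, with the fingers clear. The first two tilt directions ran into wrist joint limits, so I turned the tool round and set it down with the fingers pointing back towards the robot.
- **On the tray:** I took it again from above, checked the alignment through its bore and lowered it until it touched the tray (about 4 N). Then I let go and retreated.

**Last checks:** the rim centre measured [0.4461, -0.1581] m, against the tray estimate of [0.4456, -0.1577] m for the plug, so under 1 mm apart. The rim radius of 28.0 mm at the seated height agrees with it lying flush. The gripper was about 15 cm above with no contact force.

- **Other things:** The mate ring and its plug look unmoved in the last picture, though my rim fit on the mate was useless because a finger partly hid it. I did not re-measure the other hanging rings, cups, scraper or jar at the end.
- **Tool position readings:** they scattered by about 1 mm, so I relied on the camera for the final fit.

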